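# Weigh the carved block on the hanging scale

## Robot

A 6-joint arm with a two-finger parallel gripper is mounted at the origin on the work surface. World frame = base frame: x ahead of the robot, y to its left, z up, the work surface at z = 0. Lengths are in m, angles in rad, forces in N, time in s.
With the tool pointing down it reaches from about 0.3 to 0.75 m from the base axis. Payload 8.5 kg.
Tool frame: the origin (TCP) lies midway between the tips of the shut fingers; the grasp point (between the pads) lies 19 mm behind it; y points along the fingers, x is the direction in which the jaws open and shut, and the axes are right-handed (so a half turn about y gives the same grasp; the last joint's range is limited). The gripper opens to 88 mm and grips with 3 to 60 N. Pads are 18 mm wide; open, the fingers measure 123 mm over their backs; the gripper's body (75 mm by 187 mm) begins 45 mm behind the grasp point.
Start: joints at [-1.345, 0.381, 1.297, -0, 1.464, -0.215], TCP at [0.235, -0.497, 0.239] pointing down, gripper open.
Joint ranges: [-3.11, 3.11], [-0.89, 2.33], [0.22, 2.48], [-1.42, 4.56], [0.17, 2.85], [-2.88, 2.88]. Speed limits (rad/s): [2.39, 2.39, 3.14, 3.14, 3.14, 3.14].

## Interface

Orientations are given as [roll, pitch, yaw] about the fixed x, y, z axes, in that order (R = Rz(yaw) Ry(pitch) Rx(roll)).
In Python, from workcell import env gives the robot as it stands. The module is installed in compiled form; this text tells all that it offers.
- The arm moves only by the tool drive_tool, never from a script. Its argument "series" is a list of rows, each a list of 3 entries, a list of its own where there are three numbers: the closure in counts, from 0 (fully open) to 255 (shut), then the shift along the world's x, y, z in cm, then the turn about the world's z in degrees. A call has 1 to 8 rows; each row shifts and turns the commanded pose from where the row before left it; what a row does not reach is not made up. A row lasts 1/8 s, in which the tool goes at most 62.5 mm and 10.7 degrees, less where a joint would pass 70% of its speed; a pose out of reach is approached as far as the arm can. A call with a gripper value outside its range is refused whole. The fingers move at their own pace and stop on an object; "newtons" is the grip in N (left out, the last holds). Time passes only in rows, so rows that do not move let the fingers close. It gives the time, the measured TCP pose, the force and the opening at its end, in the units of the state.
- env.state(): the state, without advancing time (a new reading comes with each control period).
- env.capture(name): name is "scene" or "top"; returns a dict with "img" (420x560x3 uint8, blue, green, red), "fx", "fy", "cx", "cy" (pixels), "D" ([k1, k2, p1, p2, k3] as OpenCV has them; the pictures are not rectified), "R" (3x3) and "t" (3): a world point X has camera coordinates R X + t. Camera axes: x right, y down, z forward; pixel columns grow to the right and rows downward; lengths in m; the calibration is good to about 2 mm. A picture is of the moment at which its call begins. There is no depth.
- env.close_job(): hands the job in, once; it reports no verdict.
The state is a dict: "clock": time; "joint_positions": joint angles; "qd": joint speeds; "joint_efforts": joint torques, N m; "eef_pos": TCP position; "ee_rot": TCP orientation; "contact_force": force on the tool from outside, world axes, zero at the start; "moment": the same for the moment, N m; "width": opening from 0.0 (shut) to 1.0 (fully open).
Only numpy, scipy, OpenCV 4.12 (cv2) and the standard library are available. Lean on these libraries where they do the work, as an engineer would, in place of code of your own. Each camera call takes 0.05 s, during which the arm holds its last target. There are 200 camera calls.

## Task

Weigh the carved block: take the spring hand scale by its black grip off its forked stand, catch its hook under the steel staple on the block, and work the block up out of the tight sprung clamp, rocking it gently under a steady pull so that the scale is not overloaded. Hang the scale gently back in the fork with the block still on its hook, hanging free of the bench, and let go; handle only the scale and leave everything else alone.

Things in the scene. Friction and masses are not known exactly. Their poses are not given: they have to be found in the camera images.
- scale: Hand scale hanging by its collar in the fork of its stand, at any yaw within 0.4 rad of it. Origin: centre of the collar's underside, z up. Black grip: 60 mm along x, 24 mm along y (pinch across this), z +34 to +80 mm. Collar: steel disc 52 mm across, 6 mm thick. Tube 26 mm across, down to z -30 mm; hook below, down to z -81.5 mm unloaded. 190 g in all.
- scale_grip (a point): Middle of the black grip, on the scale's axis, 58 mm above the collar's underside; same axes as scale.
- hook_pull (a joint): How far the hook is pulled out of the scale (m): about 0.001 unloaded, growing 4 mm per newton (spring, 250 N/m), end stop 0.060; beyond 0.044 (11 N) the scale is overloaded. Pushed up from below, the hook yields by the same spring, down to -0.012.
- hook_seat (a point): Where the centre of a bar resting in the hook's bend lies; moves with the hook, axes as scale. Hook: J of 5 mm wire in the x-z plane, mouth to +x. Measured from this point, lowest point 8 mm below; back wire's centre 11 mm to -x; free tip 12 mm to +x, its top 14 mm above. A 6 mm bar can enter over the tip while its centre is 17 to about 30 mm above this point.
- blank: Carved limewood block, 80 mm (x) by 64 mm (y) by 50 mm high, 0.28 to 0.52 kg, standing in the clamp. Origin: centre of its underside, z up. On top a steel staple of 6 mm round bar: cross bar along y, 50 mm between the leg centres, bar centre 79 mm above the origin, so 29 mm above the block's top. The hook may enter from either side (+x or -x).
- staple_bar (a point): Middle of the staple's cross bar, at the bar's centre; axes as blank (the bar runs along y).
- clamp: Fixed steel clamp: base 110 x 160 x 8 mm (the block stands on it, at its yaw). Origin: centre of its underside. Two sprung wooden jaws (tops 26 mm above the bench) squeeze the block's y sides low down, with some 10 N of friction: a straight pull overloads the scale. Pulled with about 9 N and rocked by the staple along the block's x, hook going 14 mm each way, it creeps up, and at last hops free.
- stand: Fixed hanging stand. Origin: centre of the fork's seat, on the bench; x points from the fork's open front to its post. Two level steel arms along x, 34 mm apart, tops 215 mm above the bench, carry the collar; they start 35 mm in front (-x) of the origin and run back to a post, face at x +85 mm, as high as the arms. 5 mm lips cross the arms at x -30 to -35 and +30 to +35 mm. Base plate 10 mm thick.
- fork_seat (a point): Centre of the fork's seat, at the height of the arm tops, where the origin of the hung scale belongs; axes as stand. The scale's tube goes in and out of the fork from the front (-x), with the collar lifted over the 5 mm lips.
There are look-alikes about, which are no part of the job. Leave any green, purple or red look-alike of the scale alone.

How it is judged:
By the outcome, as a careful person would: the job done as asked, in the order asked, and still so for the second after the job is handed in, with the robot touching nothing.
It also fails if it takes over 72 s, if anything falls off the work surface, if the arm or the gripper's body presses on something with over 40 N, if the wrist force passes 120 N, or if a joint passes its speed limit or range.

## Working session

There is one attempt and no reset: what is moved stays moved. The work goes in short steps, Python scripts to look and compute and a tool call to move; the robot and the scene stay as the last step left them, time stands still between calls to the robot, and variables do not carry over. Pictures are saved under pics/ and viewed, about 8 in all and at most 12, crops included, and the job is handed in when it is done.

Besides the shell and the picture viewer there is one more tool, called after "Emit:" as a command line: name --argument value ..., lists and objects as JSON in quotes. drive_tool: Moves the arm, as the interface text tells. Its arguments: {"type":"object","properties":{"series":{"type":"array","items":{"type":"array"}},"newtons":{"type":"number"}},"required":["series"]}

```bash
mkdir -p pics; cat > h.py <<'E'
import numpy as np, cv2
from workcell import env
def cap(n):
    c=env.capture(n); c['K']=np.array([[c['fx'],0,c['cx']],[0,c['fy'],c['cy']],[0,0,1]]); c['D']=np.array(c['D'],float); c['R']=np.array(c['R']); c['t']=np.array(c['t']); return c
def ray(c,p):
    u=cv2.undistortPoints(np.array([[p]],float),c['K'],c['D'])[0,0]
    o=-c['R'].T@c['t']; d=c['R'].T@np.array([u[0],u[1],1]); return o,d/np.linalg.norm(d)
def onz(c,p,z):
    o,d=ray(c,p); return o+d*(z-o[2])/d[2]
def tri(rs):
    A=0;b=0
    for o,d in rs:
        P=np.eye(3)-np.outer(d,d); A=A+P; b=b+P@o
    return np.linalg.solve(A,b)
def proj(c,X):
    return cv2.projectPoints(np.array(X,float).reshape(-1,3),cv2.Rodrigues(c['R'])[0],c['t'],c['K'],c['D'])[0][:,0]
E
python3 - <<'E'
from h import *
print(env.state())
a=cap('scene');b=cap('top')
for n,c in (('scene',a),('top',b)):
    print(n,-c['R'].T@c['t'],c['R'][2],c['fx']); cv2.imwrite(f'pics/{n}0.png',c['img'])
E
```

```text
{'clock': 0.0, 'joint_positions': array([-1.34532671e+00,  3.81167695e-01,  1.29820453e+00,  3.24970379e-06,
        1.46358945e+00, -2.15309844e-01]), 'qd': array([ 0.00150514,  0.00042362,  0.00032734, -0.00149059,  0.00054182,
       -0.00030415]), 'joint_efforts': array([-1.21671892e-03, -4.37930810e+01, -2.24563497e+01,  7.13222846e-02,
        3.51941027e-02, -1.42207364e-04]), 'eef_pos': array([ 0.23458836, -0.49717254,  0.23817193]), 'ee_rot': array([-1.57050068e+00,  1.33671556e-03, -1.13001702e+00]), 'contact_force': array([ 0.1294618 , -0.02170741,  0.24320047]), 'moment': array([-0.00202918,  0.04573652,  0.02082275]), 'width': 0.998612599763321}
scene [1.0254177  0.0517962  0.83004235] [-0.67306419  0.08085277 -0.73515129] 393.6296421358009
top [0.21438518 0.12611297 1.38381293] [ 0.17023481 -0.00884509 -0.98536383] 482.8175520645464
```

View pics/scene0.png

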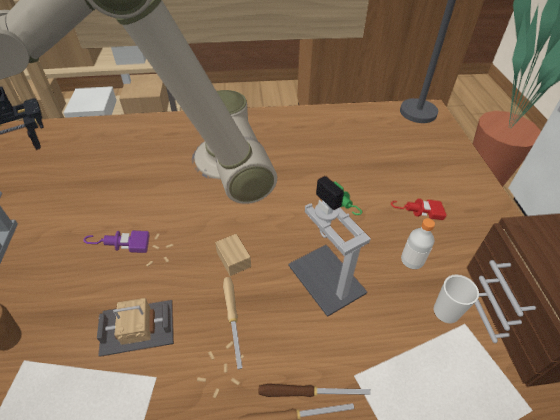

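View pics/top0.png

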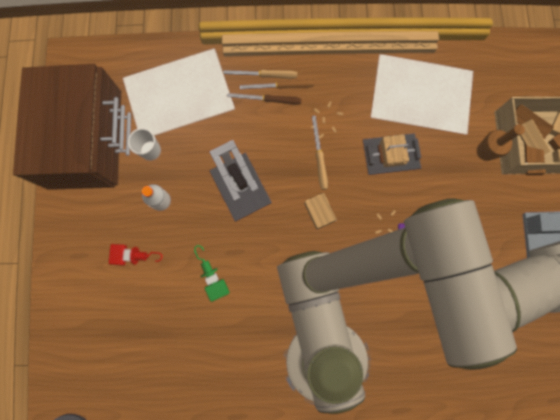

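The scene shows the black-gripped scale in the stand at scene (330,195) / top (237,175). The green (345,197), red (425,208) and purple (125,241) ones are look-alikes lying on the bench. The block with the staple is in the clamp at scene (135,322) / top (397,150), and the plain block at scene (233,254) is a distractor. Next is one enlarged crop to confirm.

```bash
python3 - <<'E'
from h import *
a=cv2.imread('pics/scene0.png');b=cv2.imread('pics/top0.png')
def cr(i,x,y,w,h): return cv2.resize(i[y:y+h,x:x+w],(400,300),interpolation=cv2.INTER_CUBIC)
m=np.vstack([np.hstack([cr(a,280,170,100,150)[:, :] if 0 else cr(a,270,170,120,90),cr(a,80,285,100,75)]),np.hstack([cr(b,190,130,100,75),cr(b,350,115,100,75)])])
cv2.imwrite('pics/crop0.png',m)
E
```

```text
(no output)
```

View pics/crop0.png

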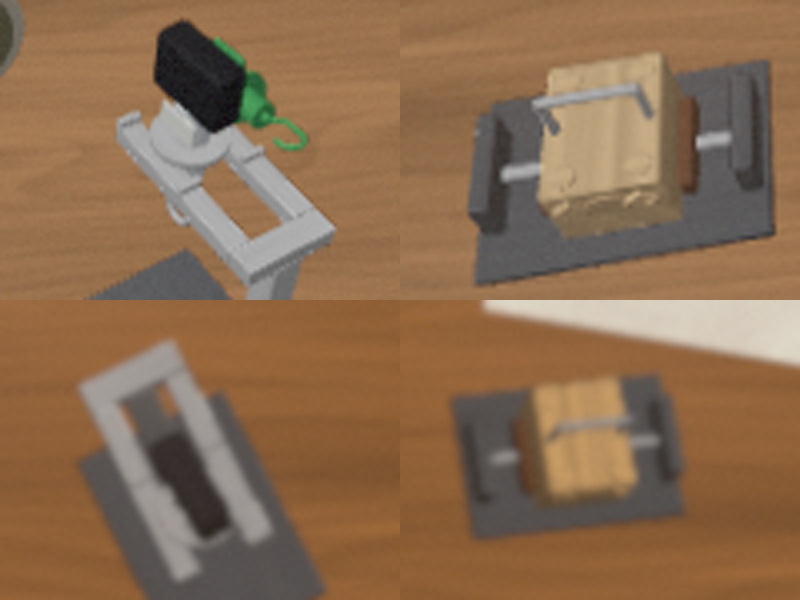

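Crop confirms it. Top-left and bottom-left show the black-gripped scale in the fork, with the open front toward lower right in the top view. Top-right and bottom-right show the staple block in the clamp, with the bar at top px ≈(389,148)–(408,145). Now to measure.

```bash
python3 - <<'E'
from h import *
a=cap('scene');b=cap('top')
def mask(c,x,y,w,h,T):
    i=c['img'][y:y+h,x:x+w]; m=(i.max(2)<T).astype(np.uint8)
    n,l,s,ce=cv2.connectedComponentsWithStats(m); k=1+s[1:,4].argmax()
    p=np.argwhere(l==k)[:,::-1]+[x,y]; return p
for T in (40,50,60):
    pa=mask(a,305,170,45,45,T);pb=mask(b,215,155,50,50,T)
    r=cv2.minAreaRect(pb.astype(np.float32)); ra=cv2.minAreaRect(pa.astype(np.float32))
    print(T,len(pa),ra,len(pb),r)
    A=[onz(b,q,.295) for q in cv2.boxPoints(r)]; print(np.round(A,4).tolist(),'ctr top',onz(b,r[0],.285))
    # centroid tri
    print('tri',tri([ray(a,pa.mean(0)),ray(b,pb.mean(0))]))
# stand arms
T=lambda x,y:(190+x/4-.4,130+(y-300)/4-.4)
for n,p in dict(Lend=(182,578),Rend=(260,537),BL=(80,388),BR=(175,342)).items(): print(n,onz(b,T(*p),.215))
S=lambda x,y:(270+x*.3,170+y*.3)
for n,p in dict(backR=(334,230),backL=(246,270),frontLlip=(128,128)).items(): print('scene',n,onz(a,S(*p),.215))
# staple
Tb=lambda x,y:(350+(x-400)/4-.4,115+(y-300)/4-.4); Sb=lambda x,y:(80+(x-400)/4-.4,285+y/4-.4)
for n,c,p in (('T',b,[Tb(553,433),Tb(633,420)]),('S',a,[Sb(540,104),Sb(640,90)])):
    P=[onz(c,q,.087) for q in p]; d=P[0]-P[1]; 
    print(n,P,'mid',(P[0]+P[1])/2,'len',np.linalg.norm(d)); d=d if d[1]>0 else -d; print('yaw',np.arctan2(-d[0],d[1]))
for n,c,p in (('T',b,[Tb(452,398),Tb(472,538),Tb(685,513),Tb(660,376)]),('S',a,[Sb(475,285),Sb(775,235),Sb(770,62)])):
    P=[onz(c,q,.008) for q in p]; print(n,np.round(P,4).tolist())
E
```

```text
Traceback (most recent call last):
ValueError: attempt to get argmax of an empty sequence
```

```bash
cat > m.py <<'E'
from h import *
a=cap('scene');b=cap('top')
def mask(c,x,y,w,h,T):
    i=c['img'][y:y+h,x:x+w]; m=(i.max(2)<T).astype(np.uint8)
    n,l,s,ce=cv2.connectedComponentsWithStats(m); k=1+s[1:,4].argmax()
    return np.argwhere(l==k)[:,::-1]+[x,y]
print(b['img'][165:190:4,228:248:4].max(2))
for T,U in ((40,50),(45,60),(50,66)):
    pa=mask(a,305,170,45,45,T);pb=mask(b,215,155,50,50,U)
    r=cv2.minAreaRect(pb.astype(np.float32))
    print(T,len(pa),len(pb),r)
    A=np.array([onz(b,q,.295) for q in cv2.boxPoints(r)]); print(np.round(A,4).tolist(),'ctr@.285',onz(b,r[0],.285))
    print('tri',tri([ray(a,pa.mean(0)),ray(b,pb.mean(0))]))
T=lambda x,y:(190+x/4-.4,130+(y-300)/4-.4)
for n,p in dict(Lend=(182,578),Rend=(260,537),BL=(80,388),BR=(175,342)).items(): print(n,onz(b,T(*p),.215))
S=lambda x,y:(270+x*.3,170+y*.3)
for n,p in dict(backR=(334,230),backL=(246,270)).items(): print('scene',n,onz(a,S(*p),.215))
Tb=lambda x,y:(350+(x-400)/4-.4,115+(y-300)/4-.4); Sb=lambda x,y:(80+(x-400)/4-.4,285+y/4-.4)
for n,c,p in (('T',b,[Tb(553,433),Tb(633,420)]),('S',a,[Sb(540,104),Sb(640,90)])):
    P=[onz(c,q,.087) for q in p]; d=P[0]-P[1]; d=d if d[1]>0 else -d
    print(n,'mid',(P[0]+P[1])/2,'len',np.linalg.norm(d),'yaw',np.arctan2(-d[0],d[1]))
for n,c,p in (('T',b,[Tb(452,398),Tb(472,538),Tb(685,513),Tb(660,376)]),('S',a,[Sb(475,285),Sb(775,235),Sb(770,62)])):
    P=[onz(c,q,.008) for q in p]; print(n,np.round(P,4).tolist())
E
python3 m.py
```

```text
[[ 75  55  63 154 147]
 [ 61  55  54 100 160]
 [103  53  54  64 157]
 [157 112  55  53 110]
 [157 154  58  55  55]
 [152 162 128  51  46]
 [119 153 159  87 105]]
40 451 12 ((242.80001831054688, 185.60000610351562), (1.7888542413711548, 5.366563320159912), 63.43495178222656)
[[0.4414, 0.2102, 0.295], [0.4467, 0.1991, 0.295], [0.4429, 0.1973, 0.295], [0.4376, 0.2084, 0.295]] ctr@.285 [0.44422227 0.20447973 0.285     ]
tri [0.45324539 0.2151799  0.25039238]
45 538 200 ((236.9705810546875, 176.1176300048828), (25.55328941345215, 8.746427536010742), 59.03623962402344)
[[0.4863, 0.2406, 0.295], [0.4965, 0.2231, 0.295], [0.4437, 0.1934, 0.295], [0.4336, 0.2108, 0.295]] ctr@.285 [0.46719094 0.217754   0.285     ]
tri [0.47125012 0.21835743 0.27163666]
50 559 226 ((237.0, 176.0), (26.7537784576416, 9.603920936584473), 59.03623962402344)
[[0.4873, 0.2421, 0.295], [0.4986, 0.2229, 0.295], [0.4432, 0.1918, 0.295], [0.4321, 0.2109, 0.295]] ctr@.285 [0.46747013 0.21768186 0.285     ]
tri [0.47117272 0.21818011 0.27220105]
Lend [0.42550554 0.22893448 0.215     ]
Rend [0.44984594 0.18045901 0.215     ]
BL [0.54832899 0.29157801 0.215     ]
BR [0.57651053 0.23162944 0.215     ]
scene backR [0.55319902 0.29136243 0.215     ]
scene backL [0.57752856 0.23179984 0.215     ]
T mid [ 0.58643365 -0.21687063  0.087     ] len 0.058062755557238055 yaw 0.1414616290646516
S mid [ 0.59028416 -0.21631723  0.087     ] len 0.05163177761441875 yaw 0.07184476482158654
T [[0.6335, -0.1334, 0.008], [0.5265, -0.1417, 0.008], [0.5414, -0.3017, 0.008], [0.6472, -0.2915, 0.008]]
S [[0.6531, -0.2903, 0.008], [0.6386, -0.1315, 0.008], [0.5301, -0.142, 0.008]]
```

Scale axis ≈(0.470, 0.2185) with yaw ≈0.51. Stand yaw ≈0.425. Staple bar ≈(0.589, −0.2166, 0.087) with yaw ≈0.09. First I go above the scale.

Emit:
drive_tool --series '[[0,[1.5,4.5,1.2],0.3],[0,[1.5,4.5,1.2],0.3],[0,[1.5,4.5,1.2],0.3],[0,[1.5,4.5,1.2],0.3],[0,[1.5,4.5,1.2],0.3],[0,[1.5,4.5,1.2],0.3],[0,[1.5,4.5,1.2],0.3],[0,[1.5,4.5,1.2],0.3]]' --newtons 35

```text
clock: 1.3
eef_pos: [0.3548, -0.1359, 0.3352]
ee_rot: [-1.571, -0.0, -1.088]
contact_force: [0.6, -0.8, 0.3]
width: 1.001
```

Emit:
drive_tool --series '[[0,[1.5,4.5,0],0.3],[0,[1.5,4.5,0],0.3],[0,[1.5,4.5,0],0.3],[0,[1.5,4.5,0],0.3],[0,[1.5,4.5,0],0.3],[0,[1.5,4.5,0],0.3],[0,[1.5,4.5,0],0.2],[0,[1,4,0],0]]'

```text
clock: 2.3
eef_pos: [0.4699, 0.2193, 0.3345]
ee_rot: [-1.571, 0.0, -1.053]
contact_force: [0.7, -0.2, 0.3]
width: 1.002
```

Emit:
drive_tool --series '[[0,[0,0,0],0],[0,[0,0,0],0]]'

```text
clock: 2.55
eef_pos: [0.4695, 0.2172, 0.3347]
ee_rot: [-1.571, -0.0, -1.053]
contact_force: [-0.0, 0.3, 0.6]
width: 0.997
```

Emit:
drive_tool --series '[[0,[0.05,0.13,-2],0],[0,[0,0,-2],0],[0,[0,0,-2],0],[0,[0,0,-2],0],[0,[0,0,0],0]]'

```text
clock: 3.18
eef_pos: [0.4697, 0.2178, 0.2541]
ee_rot: [-1.573, 0.001, -1.055]
contact_force: [0.7, 0.2, 0.3]
width: 1.003
```

```bash
python3 - <<'E'
from h import *
a=cap('scene')['img'];b=cap('top')['img']
def cr(i,x,y,w,h): return cv2.resize(i[y:y+h,x:x+w],(400,300),interpolation=cv2.INTER_CUBIC)
cv2.imwrite('pics/g1.png',np.hstack([cr(a,270,150,140,105),cr(b,190,130,100,75)]))
print(env.state()['eef_pos'],env.state()['contact_force'])
E
```

```text
[0.47040002 0.21828476 0.25567912] [0.57373286 0.89676302 0.49770871]
```

View pics/g1.png

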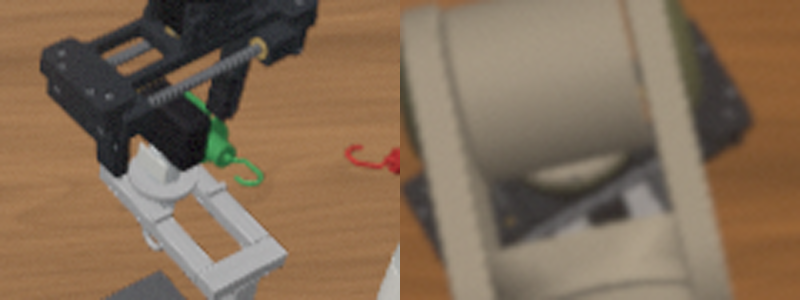

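The fingers straddle the black grip (left crop ≈(180,130)), with the fingertips above the arms. Closing now.

Emit:
drive_tool --series '[[90,[0,0,0],0],[150,[0,0,0],0],[200,[0,0,0],0],[255,[0,0,0],0],[255,[0,0,0],0],[255,[0,0,0],0]]' --newtons 40

```text
clock: 4.03
eef_pos: [0.4701, 0.2189, 0.2547]
ee_rot: [-1.571, 0.0, -1.053]
contact_force: [-0.8, -0.2, 0.2]
width: 0.341
```

Emit:
drive_tool --series '[[255,[0,0,0.4],0],[255,[0,0,0.4],0],[255,[0,0,0.4],0],[255,[0,0,0.2],0],[255,[0,0,0],0]]'

```text
clock: 4.65
eef_pos: [0.4702, 0.2189, 0.2689]
ee_rot: [-1.571, -0.0, -1.053]
contact_force: [-0.0, 0.7, -2.1]
width: 0.265
```

Emit:
drive_tool --series '[[255,[-1.37,-0.62,0],0],[255,[-1.37,-0.62,0],0],[255,[-1.37,-0.62,0],0],[255,[-1.37,-0.62,0],0],[255,[-1.37,-0.62,0],0],[255,[-1.37,-0.62,0],0],[255,[-1.37,-0.62,0],0],[255,[0,0,0],0]]'

```text
clock: 5.65
eef_pos: [0.3735, 0.1752, 0.269]
ee_rot: [-1.57, -0.0, -1.053]
contact_force: [0.9, -0.0, -2.1]
width: 0.269
```

```bash
python3 - <<'E'
from h import *
s=env.state(); c=cap('scene');b=cap('top'); p=s['eef_pos']; print(p,s['ee_rot'],s['contact_force'])
yaw=s['ee_rot'][2]+np.pi/2; R=np.array([[np.cos(yaw),-np.sin(yaw),0],[np.sin(yaw),np.cos(yaw),0],[0,0,1]])
o=p+[0,0,-.039]
pts=[[0,0,0],[.026,0,0],[-.026,0,0],[0,.026,0],[0,-.026,0],[0,0,-.03],[0,0,-.0815],[0.012,0,-.0595]]
P=proj(c,[o+R@np.array(q) for q in pts]); print(np.round(P,1).tolist())
x,y=int(P[0,0])-50,int(P[0,1])-35; print('crop',x,y)
cv2.imwrite('pics/s2.png',cv2.resize(c['img'][y:y+90,x:x+100],(800,720)[:2] if 0 else (660,594),interpolation=cv2.INTER_CUBIC))
E
```

```text
[0.37351514 0.1752081  0.26902018] [-1.57028875e+00 -1.60462087e-04 -1.05349676e+00] [ 0.88057746 -0.01217326 -2.0518965 ]
[[300.9, 176.9], [308.0, 183.4], [293.9, 170.6], [309.8, 172.5], [291.7, 181.4], [300.2, 186.5], [299.2, 202.0], [302.7, 198.5]]
crop 250 141
```

View pics/s2.png

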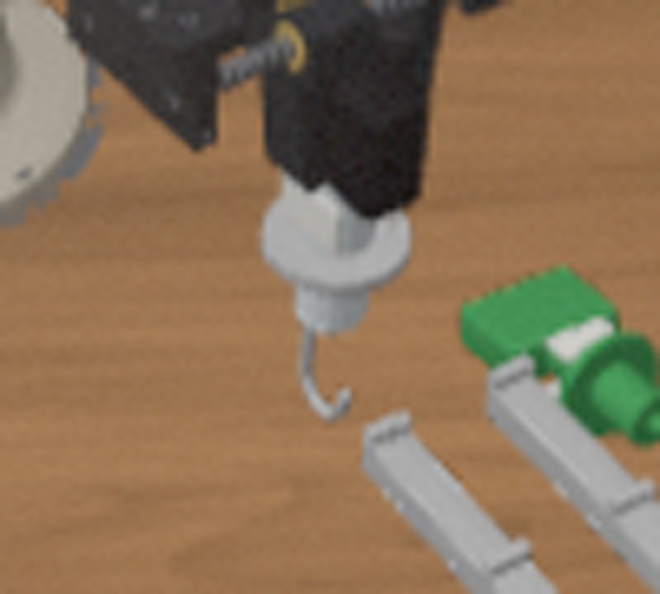

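The scale is held cleanly and upright, with collar, tube and hook all free (hook bottom ≈(330,418), green look-alike untouched behind). Carrying it to the block, with the hook approaching from the block's −x side.

Emit:
drive_tool --series '[[255,[1.0,-2.0,0],-2],[255,[1.6,-3.4,0],-2],[255,[1.6,-3.4,0],-2],[255,[1.6,-3.4,0],-2],[255,[1.6,-3.4,0],-2],[255,[1.6,-3.4,0],-2],[255,[1.6,-3.4,0],-2],[255,[1.6,-3.4,0],-2]]'

```text
clock: 6.75
eef_pos: [0.4972, -0.0838, 0.2685]
ee_rot: [-1.571, 0.0, -1.334]
contact_force: [0.4, 0.4, -1.4]
width: 0.27
```

Emit:
drive_tool --series '[[255,[1.6,-3.4,0],-2],[255,[1.6,-3.4,0],-2],[255,[1.6,-3.4,0],-2],[255,[1.5,-3.2,0],-2],[255,[0,0,-2.0],-0.5],[255,[0,0,-2.0],0],[255,[0,0,-2],0],[255,[0,0,0],0]]'

```text
clock: 7.75
eef_pos: [0.5591, -0.2164, 0.2071]
ee_rot: [-1.573, 0.002, -1.481]
contact_force: [-0.7, 0.1, 0.2]
width: 0.268
```

```bash
cat > look.py <<'E'
from h import *
import sys
s=env.state(); c=cap('scene');b=cap('top'); p=s['eef_pos']; print(p,s['ee_rot'],s['contact_force'])
yaw=s['ee_rot'][2]+np.pi/2; R=np.array([[np.cos(yaw),-np.sin(yaw),0],[np.sin(yaw),np.cos(yaw),0],[0,0,1]])
o=p+[0,0,-.039]
P=proj(c,[o+R@np.array(q) for q in [[0,0,0],[0,0,-.03],[0,0,-.0735],[0,0,-.0815],[0.012,0,-.0595]]])
x,y,w,h=[int(v) for v in sys.argv[2:6]]; k=660/w
print('pred coll,tube,seat,bot,tip',np.round((P-[x,y])*k).tolist())
cv2.imwrite('pics/'+sys.argv[1],cv2.resize(c['img'][y:y+h,x:x+w],(660,int(h*k)),interpolation=cv2.INTER_CUBIC))
E
python3 look.py b1.png 80 255 110 90
```

```text
[ 0.55913543 -0.21639791  0.20711565] [-1.57345975  0.00208868 -1.48081249] [-0.6977178   0.12339761  0.1615985 ]
pred coll,tube,seat,bot,tip [[229.0, 119.0], [255.0, 168.0], [290.0, 234.0], [296.0, 246.0], [277.0, 243.0]]
```

View pics/b1.png

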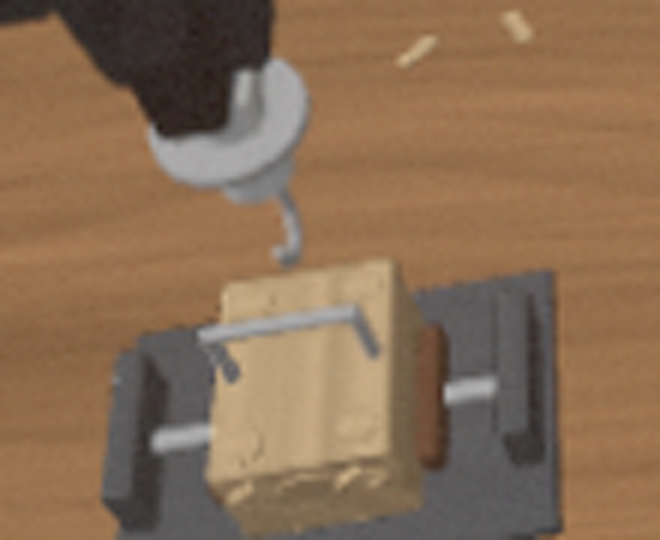

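The hook tip (277,247) and bend (287,264) sit about 30 mm behind the bar (mid (282,325)), as predicted within ~2 mm. Next I lower to bar-entry height, then slide along +x.

Emit:
drive_tool --series '[[255,[0,-0.3,-0.9],0],[255,[0,0,-0.9],0],[255,[0,0,-0.9],0],[255,[0,0,0],0],[255,[0,0,0],0]]'

```text
clock: 8.48
eef_pos: [0.5593, -0.2195, 0.1819]
ee_rot: [-1.571, -0.0, -1.481]
contact_force: [0.7, -0.0, -1.9]
width: 0.27
```

Emit:
drive_tool --series '[[255,[0.6,0.05,0],0],[255,[0.6,0.06,0],0],[255,[0.6,0.05,0],0],[255,[0.6,0.06,0],0],[255,[0.5,0.05,0],0],[255,[0,0,0],0],[255,[0,0,0],0]]'

```text
clock: 9.35
eef_pos: [0.5882, -0.2168, 0.1817]
ee_rot: [-1.571, 0.0, -1.481]
contact_force: [0.2, 1.2, -1.2]
width: 0.269
```

```bash
python3 look.py b2.png 80 255 110 90
```

```text
[ 0.58816665 -0.21679305  0.18172639] [-1.57093378e+00  8.02744322e-05 -1.48081963e+00] [ 0.16534762  1.1961781  -1.19747973]
pred coll,tube,seat,bot,tip [[236.0, 235.0], [261.0, 281.0], [296.0, 343.0], [302.0, 353.0], [283.0, 353.0]]
```

View pics/b2.png

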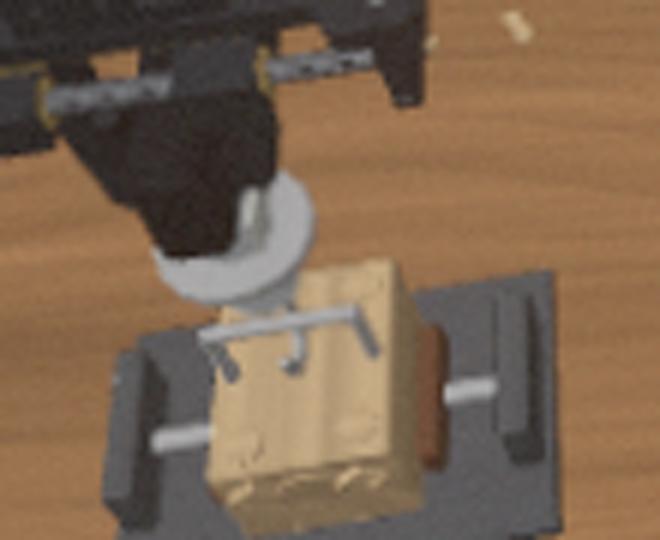

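The hook's bend (290,362) is in front of and below the bar while its back wire passes behind, so the bar is inside the mouth. Lifting to take up the slack and load it.

Emit:
drive_tool --series '[[255,[0,0,0.6],0],[255,[0,0,0.6],0],[255,[0,0,0.6],0],[255,[0,0,0.5],0],[255,[0,0,0.5],0],[255,[0,0,0.5],0],[255,[0,0,0],0],[255,[0,0,0],0]]'

```text
clock: 10.45
eef_pos: [0.5882, -0.2168, 0.2144]
ee_rot: [-1.571, 0.0, -1.481]
contact_force: [0.9, -0.1, -3.9]
width: 0.27
```

```bash
python3 -c "
from h import *
f=[]
for i in range(6): cap('top'); f.append(env.state()['contact_force'])
print(np.mean(f,0),np.std(f,0),env.state()['eef_pos'])"
```

```text
[ 0.18883665 -0.17781095 -4.75826401] [0.41977087 0.26675844 0.5484918 ] [ 0.58820312 -0.21679063  0.21461587]
```

Emit:
drive_tool --series '[[255,[0,0,0.5],0],[255,[0,0,0.5],0],[255,[0,0,0.5],0],[255,[0,0,0.4],0],[255,[0,0,0],0]]'

```text
clock: 11.38
eef_pos: [0.5882, -0.2167, 0.2338]
ee_rot: [-1.571, 0.0, -1.481]
contact_force: [-0.4, 0.7, -9.5]
width: 0.268
```

```bash
cat > f.py <<'E'
from h import *
f=[]
for i in range(8): cap('top'); f.append(env.state()['contact_force'])
s=env.state(); print(np.mean(f,0).round(2),np.std(f,0).round(2),s['eef_pos'].round(4),s['clock'],s['width'])
E
python3 f.py
```

```text
[ 0.58  0.1  -9.28] [0.63 0.56 0.53] [ 0.5882 -0.2168  0.2336] 11.775 0.2699136084198132
```

Emit:
drive_tool --series '[[255,[0,0,0.4],0],[255,[0.46,0.04,0],0],[255,[0.46,0.04,0],0],[255,[0.46,0.04,0],0],[255,[0,0,0],0]]'

```text
clock: 12.4
eef_pos: [0.6022, -0.2158, 0.2375]
ee_rot: [-1.571, -0.0, -1.481]
contact_force: [-2.5, -1.0, -9.6]
width: 0.269
```

Emit:
drive_tool --series '[[255,[-0.46,-0.04,0],0],[255,[-0.46,-0.04,0],0],[255,[-0.46,-0.04,0],0],[255,[-0.46,-0.04,0],0],[255,[-0.46,-0.04,0],0],[255,[-0.46,-0.04,0],0],[255,[0,0,0],0]]'

```text
clock: 13.28
eef_pos: [0.5743, -0.2181, 0.2379]
ee_rot: [-1.571, -0.0, -1.481]
contact_force: [2.1, -0.6, -10.7]
width: 0.27
```

```bash
python3 f.py
```

```text
[ 2.6  -1.19 -9.97] [0.47 0.55 0.36] [ 0.5745 -0.218   0.2377] 13.675 0.26905688178163806
```

Emit:
drive_tool --series '[[255,[0.7,0.06,0.1],0],[255,[0.7,0.06,0],0],[255,[0.7,0.06,0],0],[255,[0.7,0.06,0],0],[255,[-0.7,-0.06,0.1],0],[255,[-0.7,-0.06,0],0],[255,[-0.7,-0.06,0],0],[255,[-0.7,-0.06,0],0]]'

```text
clock: 14.68
eef_pos: [0.5741, -0.2181, 0.2402]
ee_rot: [-1.569, -0.001, -1.481]
contact_force: [2.8, -1.1, -9.0]
width: 0.267
```

Emit:
drive_tool --series '[[255,[0.7,0.06,0],0],[255,[0.7,0.06,0],0],[255,[0.7,0.06,0],0],[255,[0.7,0.06,0],0],[255,[-0.7,-0.06,0],0],[255,[-0.7,-0.06,0],0],[255,[-0.7,-0.06,0],0],[255,[-0.7,-0.06,0],0]]'

```text
clock: 15.68
eef_pos: [0.5741, -0.2181, 0.2402]
ee_rot: [-1.569, -0.0, -1.481]
contact_force: [2.4, 0.6, -8.2]
width: 0.267
```

```bash
python3 f.py
```

```text
[ 1.47 -0.63 -8.56] [0.47 0.26 0.21] [ 0.5745 -0.218   0.2396] 16.075 0.2645689277871682
```

The pull has dropped by about 2 N, so the block is creeping up (~7 mm). I raise to restore the pull and keep rocking.

Emit:
drive_tool --series '[[255,[0.7,0.06,0.3],0],[255,[0.7,0.06,0.2],0],[255,[0.7,0.06,0.2],0],[255,[0.7,0.06,0.1],0],[255,[-0.7,-0.06,0.1],0],[255,[-0.7,-0.06,0],0],[255,[-0.7,-0.06,0],0],[255,[-0.7,-0.06,0],0]]'

```text
clock: 17.08
eef_pos: [0.5739, -0.2181, 0.2491]
ee_rot: [-1.57, -0.0, -1.481]
contact_force: [1.4, 0.5, -9.3]
width: 0.268
```

```bash
python3 f.py
```

```text
[ 0.54  0.11 -9.15] [0.53 0.51 0.41] [ 0.5745 -0.218   0.2486] 17.475 0.2677458702154035
```

Emit:
drive_tool --series '[[255,[0.7,0.06,0.2],0],[255,[0.7,0.06,0.2],0],[255,[0.7,0.06,0.1],0],[255,[0.7,0.06,0],0],[255,[-0.7,-0.06,0],0],[255,[-0.7,-0.06,0],0],[255,[-0.7,-0.06,0],0],[255,[-0.7,-0.06,0],0]]'

```text
clock: 18.48
eef_pos: [0.5737, -0.2183, 0.254]
ee_rot: [-1.571, -0.001, -1.481]
contact_force: [-0.3, -0.1, -6.9]
width: 0.269
```

```bash
python3 f.py
```

```text
[ 0.07  0.12 -6.71] [0.69 0.57 0.37] [ 0.5746 -0.2182  0.2537] 18.875 0.26740994250175115
```

Emit:
drive_tool --series '[[255,[0.2,0.02,0.3],0],[255,[0.4,0.04,0.3],0],[255,[0.4,0.04,0.3],0],[255,[0.4,0.04,0.3],0],[255,[0,0,0],0],[255,[0,0,0],0],[255,[0,0,0],0]]'

```text
clock: 19.75
eef_pos: [0.5883, -0.2166, 0.2656]
ee_rot: [-1.571, 0.0, -1.481]
contact_force: [0.2, 0.4, -7.2]
width: 0.266
```

```bash
python3 f.py; python3 look.py c1.png 60 225 140 115
```

```text
[ 0.03 -0.13 -6.94] [0.29 0.54 0.36] [ 0.5884 -0.2165  0.2657] 20.15 0.26806500411188977
[ 0.58843843 -0.21650356  0.2657422 ] [-1.57079807e+00  2.69060947e-04 -1.48070033e+00] [-0.4029916  -0.03119869 -6.71480634]
pred coll,tube,seat,bot,tip [[218.0, 214.0], [241.0, 256.0], [273.0, 313.0], [278.0, 323.0], [261.0, 320.0]]
```

View pics/c1.png

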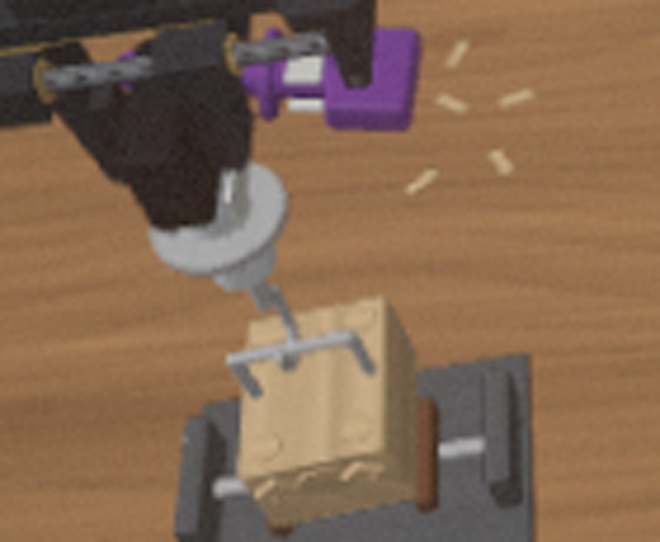

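The block is clear of the jaws: the staple (290,350) is seated in the hook, and the load is steady at about 5 N with no side force. I raise it and carry it gently to the front of the fork.

Emit:
drive_tool --series '[[255,[0,0,0.2],0],[255,[0,0,0.5],0],[255,[0,0,0.6],0],[255,[0,0,0.6],0],[255,[0,0,0.6],0],[255,[0,0,0.5],0],[255,[0,0,0.3],0],[255,[0,0,0.1],0]]'

```text
clock: 21.25
eef_pos: [0.5885, -0.2166, 0.2999]
ee_rot: [-1.571, -0.0, -1.481]
contact_force: [-0.4, -0.1, -7.2]
width: 0.264
```

Emit:
drive_tool --series '[[255,[-0.25,0.47,0],0.3],[255,[-0.5,0.93,0],0.6],[255,[-0.75,1.4,0],0.9],[255,[-1,1.87,0],1.2],[255,[-1,1.87,0],1.2],[255,[-1,1.87,0],1.2],[255,[-1,1.87,0],1.2],[255,[-1,1.87,0],1.2]]'

```text
clock: 22.25
eef_pos: [0.5226, -0.0938, 0.2999]
ee_rot: [-1.571, 0.0, -1.343]
contact_force: [-0.2, 0.5, -6.7]
width: 0.268
```

Emit:
drive_tool --series '[[255,[-1,1.87,0],1.2],[255,[-1,1.87,0],1.2],[255,[-1,1.87,0],1.2],[255,[-1,1.87,0],1.2],[255,[-1,1.87,0],1.2],[255,[-1,1.87,0],1.2],[255,[-1,1.87,0],1.2],[255,[-1,1.87,0],1.2]]'

```text
clock: 23.25
eef_pos: [0.4427, 0.0557, 0.2998]
ee_rot: [-1.571, -0.0, -1.176]
contact_force: [-0.0, -0.6, -6.2]
width: 0.272
```

Emit:
drive_tool --series '[[255,[-1,1.87,0],1.2],[255,[-1,1.87,0],1.2],[255,[-1,1.87,0],1.2],[255,[-1,1.87,0],1.2],[255,[-1,1.87,0],1.1],[255,[-0.9,1.4,0],0.9],[255,[-0.6,0.93,0],0.6],[255,[-0.4,0.37,0],0.3]]'

```text
clock: 24.25
eef_pos: [0.3741, 0.1754, 0.2998]
ee_rot: [-1.571, -0.0, -1.042]
contact_force: [-0.1, 0.0, -7.6]
width: 0.269
```

Emit:
drive_tool --series '[[255,[0,0,-0.3],0],[255,[0,0,-0.6],0],[255,[0,0,-0.6],0],[255,[0,0,-0.5],0],[255,[0,0,-0.3],0],[255,[0,0,0],0],[255,[0,0,0],0],[255,[0,0,0],0]]'

```text
clock: 25.25
eef_pos: [0.3745, 0.175, 0.2769]
ee_rot: [-1.57, -0.0, -1.043]
contact_force: [1.4, -1.1, -6.6]
width: 0.266
```

```bash
python3 f.py; python3 look.py d1.png 240 120 170 150
```

```text
[ 0.12 -0.26 -7.13] [0.65 0.4  0.51] [0.3745 0.175  0.2767] 25.65 0.27197609067947065
[0.37445258 0.17497721 0.2767419 ] [-1.57083311e+00  3.17012385e-05 -1.04276491e+00] [-0.37172921 -0.76113871 -6.8580689 ]
pred coll,tube,seat,bot,tip [[237.0, 212.0], [234.0, 250.0], [231.0, 302.0], [230.0, 311.0], [244.0, 297.0]]
```

View pics/d1.png

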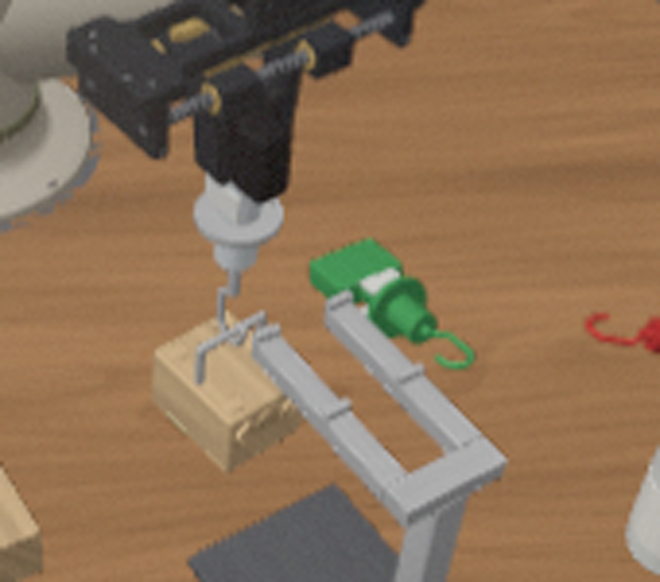

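The block hangs on the hook in front of the fork, above the bench, and the collar (238,220) is above the lips (270,335)/(340,300). Sliding it in along the exit line.

Emit:
drive_tool --series '[[255,[0.4,0.18,0],0],[255,[0.7,0.33,0],0],[255,[0.9,0.41,0],0],[255,[0.9,0.41,0],0],[255,[0.9,0.41,0],0],[255,[0.9,0.41,0],0],[255,[0.9,0.41,0],0],[255,[0.9,0.41,0],0]]'

```text
clock: 26.75
eef_pos: [0.4401, 0.205, 0.2767]
ee_rot: [-1.571, 0.0, -1.043]
contact_force: [0.2, -1.1, -6.4]
width: 0.269
```

Emit:
drive_tool --series '[[255,[0.9,0.41,0],0],[255,[0.9,0.41,0],0],[255,[0.7,0.33,0],0],[255,[0.4,0.18,0],0],[255,[0.16,0.08,0],0],[255,[0,0,0],0],[255,[0,0,0],0],[255,[0,0,0],0]]'

```text
clock: 27.75
eef_pos: [0.47, 0.2187, 0.2768]
ee_rot: [-1.571, -0.0, -1.043]
contact_force: [0.3, 0.2, -6.3]
width: 0.271
```

```bash
python3 f.py; python3 look.py d2.png 280 130 130 110
```

```text
[-0.18  0.11 -6.79] [0.53 0.38 0.34] [0.4701 0.2188 0.2767] 28.15 0.2681043141432438
[0.47005161 0.21876441 0.27673639] [-1.57085063e+00  1.16963273e-05 -1.04277070e+00] [-0.04552764 -0.46291496 -7.07456435]
pred coll,tube,seat,bot,tip [[245.0, 375.0], [237.0, 424.0], [228.0, 491.0], [226.0, 503.0], [249.0, 487.0]]
```

View pics/d2.png

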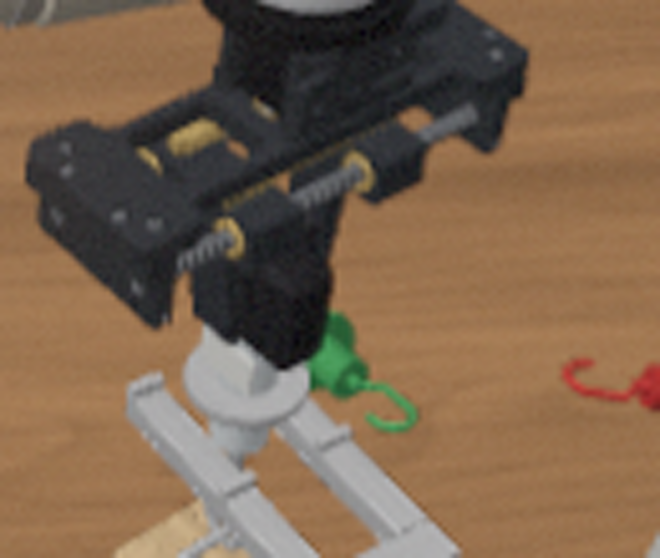

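The tube (240,435) is between the arms with the collar between front and back lips. Lowering in small steps while watching the load.

Emit:
drive_tool --series '[[255,[0,0,-0.3],0],[255,[0,0,-0.4],0],[255,[0,0,-0.4],0],[255,[0,0,-0.3],0],[255,[0,0,-0.2],0],[255,[0,0,-0.1],0],[255,[0,0,0],0]]'

```text
clock: 29.12
eef_pos: [0.4701, 0.2188, 0.2598]
ee_rot: [-1.571, -0.0, -1.043]
contact_force: [-0.6, -0.5, -7.9]
width: 0.269
```

```bash
python3 f.py
```

```text
[-0.11 -0.23 -7.  ] [0.28 0.46 0.41] [0.4701 0.2188 0.2598] 29.525 0.2654438288323191
```

Emit:
drive_tool --series '[[255,[0,0,-0.1],0],[255,[0,0,-0.1],0],[255,[0,0,0],0]]'

```text
clock: 29.9
eef_pos: [0.47, 0.2188, 0.2578]
ee_rot: [-1.571, -0.0, -1.043]
contact_force: [0.9, 0.3, -6.3]
width: 0.27
```

```bash
python3 f.py
```

```text
[ 0.27 -0.33 -6.37] [0.59 0.62 0.47] [0.47   0.2188 0.2578] 30.3 0.26625916217417517
```

Emit:
drive_tool --series '[[255,[0,0,-0.1],0],[255,[0,0,-0.1],0],[255,[0,0,0],0],[255,[0,0,0],0]]'

```text
clock: 30.8
eef_pos: [0.4704, 0.2188, 0.2575]
ee_rot: [-1.568, -0.001, -1.043]
contact_force: [-1.5, -2.3, 6.9]
width: 0.269
```

```bash
python3 f.py
```

```text
[-2.35 -1.46  7.77] [0.49 0.45 0.44] [0.4704 0.2189 0.2575] 31.2 0.2675425844634005
```

The collar is seated at TCP z ≈0.2575, so the grip had slipped about 3 mm during closing, as allowed for. I ease off the push and release slowly.

Emit:
drive_tool --series '[[255,[0,0,0.1],0],[255,[0,0,0],0],[140,[0,0,0],0],[110,[0,0,0],0],[80,[0,0,0],0],[40,[0,0,0],0],[0,[0,0,0],0],[0,[0,0,0],0]]' --newtons 10

```text
clock: 32.2
eef_pos: [0.47, 0.2188, 0.2568]
ee_rot: [-1.571, 0.0, -1.043]
contact_force: [0.4, -0.5, -0.0]
width: 0.926
```

Emit:
drive_tool --series '[[0,[0,0,0],0],[0,[0,0,0.5],0],[0,[0,0,1.5],0],[0,[0,0,2.5],0],[0,[0,0,2.5],0],[0,[0,0,2.5],0],[0,[0,0,2.5],0],[0,[0,0,0],0]]'

```text
clock: 33.2
eef_pos: [0.4704, 0.2189, 0.3783]
ee_rot: [-1.567, -0.001, -1.043]
contact_force: [-0.9, -0.2, -0.3]
width: 1.003
```

Emit:
drive_tool --series '[[0,[-2,-3,1],0],[0,[-2,-4,0],0],[0,[-2,-4,0],0],[0,[-1,-4,0],0],[0,[-1,-4,0],0],[0,[0,-3,0],0],[0,[0,0,0],0],[0,[0,0,0],0]]'

```text
clock: 34.2
eef_pos: [0.3899, -0.0007, 0.3862]
ee_rot: [-1.571, 0.001, -1.043]
contact_force: [-0.1, -0.8, -0.1]
width: 0.996
```

```bash
python3 f.py; python3 - <<'E'
from h import *
a=cap('scene')['img'];b=cap('top')['img']
cr=lambda i,x,y,w,h: cv2.resize(i[y:y+h,x:x+w],(400,400*h//w),interpolation=cv2.INTER_CUBIC)
cv2.imwrite('pics/e1.png',np.hstack([cr(a,260,165,120,150),cr(b,190,120,120,150)]))
E
```

```text
[-0.01  0.   -0.15] [0.4  0.27 0.49] [ 0.39   -0.0009  0.3867] 34.6 0.9984971148098627
```

View pics/e1.png

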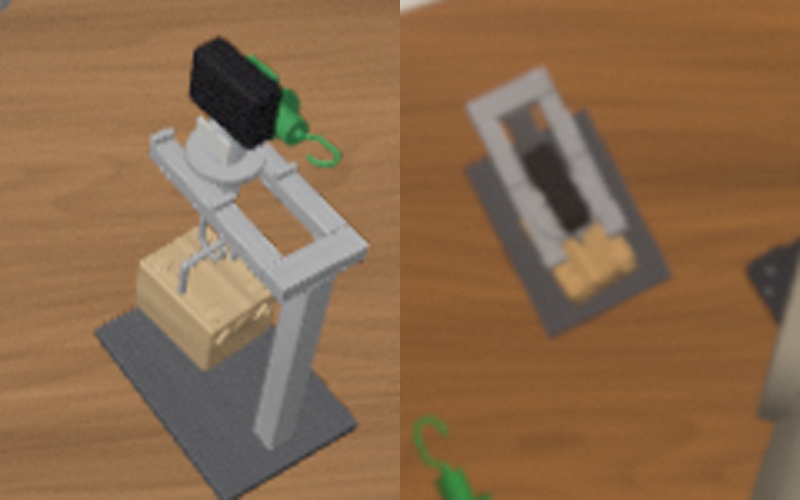

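The picture shows the scale upright in the fork with its collar between the lips. The block hangs on the hook well above the base plate, and the gripper is away. Handing in.

```bash
python3 -c "
from h import *
print(env.close_job(), env.state()['clock'])"
```

```text
the job is handed in; nothing more can be done
the job is handed in; nothing more can be done
```

I took the scale by its black grip and hooked the staple from the block's −x side. Rocking ±14 mm under about 7–8.5 N worked the block free of the clamp. I then hung the scale back in the fork with the block still on its hook, let go, moved the gripper away and handed in at about 35 s.

**Last checks:**
- The final picture shows the collar seated between the lips and the block hanging on the hook, clear of the stand's base plate and the bench. The wrist force is back to about zero.
- The hanging load read about 5 N, so the block weighs about 0.5 kg. The highest total reading seen at the wrist while pulling was 10.7 N, about 8.8 N on the hook. That is below the 11 N overload limit, but I had readings only at the ends of moves.

**What was off:**
- I started lifting before the gripper had fully closed, so the scale sat about 3 mm lower in the fingers than planned.
- As a result the collar touched the arms about 3 mm early and was briefly pressed down with about 8 N. I eased that off before releasing.
- The two cameras disagreed by about 4 mm in x; I used the average.

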